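# Tilt test of a module in its carrier

### The job

Give the module in the grey carrier its tilt test: take the carrier by its handle bar and tip it over its lower edge, which stays at the ledge of the base plate, until the rim opposite the handle leans lightly on the sprung backstop (feel for it: the backstop's setting is different every time); keep it leaning there for about two seconds. Then lower the carrier level onto the base plate without letting it drop and let go, with the module still in it, and leave the motor, the meter and the screwdriver alone.

Things in the scene. Friction and masses are not known exactly. Their poses are not given: they have to be found in the camera images.
- cradle: Fixed base plate 200 x 170 mm, top 8 mm above the bench. Origin: bench level, at the middle of the ledge's foot; x points level from carrier to backstop, y along the ledge, z up; the plate spans x -170 to 30, y -85 to 85 mm. Ledge: steel strip 140 mm long, from x = 1 mm on the plate rising towards +x at 40 degrees, 14 mm high; its foot keeps the carrier's lower edge from sliding on while it tips
- stand: Fixed rail of the backstop, 180 x 60 x 20 mm; origin: centre of its underside, 130 mm from the cradle's along the cradle's x, same axes. On it an upright carries a flat black pad (100 mm wide, 56 to 131 mm above the bench)
- stand_top (a point): Middle of the rail's top, 20 mm above the stand's origin. The pad above it faces the carrier, upright; its setting differs each time and is not reported: its face stands 46 to 74 mm from the cradle's origin along x, so the carrier's rim meets it at a tilt of 25 to 42 degrees. It gives against springs, 4 N per mm, at most 8 mm; over 25 N on it is too rough
- carrier: Loose open-topped grey tub, 130 (x) x 120 (y) x 110 (z) mm, wall 4 mm, 0.45 kg (0.34 to 0.56), standing on the base plate up to 16 mm short of the ledge, turned at most 3 degrees from the cradle's axes. Origin: centre of its underside; x points to the ledge and backstop, z up. A handle bar stands above its end away from the backstop (-x)
- carrier_bar (a point): Middle of the carrier's handle bar: round steel bar, 12 mm diameter, along the carrier's y, 92 mm free between two 6 mm thick uprights; it lies at x = -65, z = 150 mm in the carrier's frame, 40 mm above the rim. The carrier can turn about the bar in the grip of flat fingers
- carrier_edge (a point): Middle of the carrier's lower edge on the backstop side, x = 65, z = 0 mm in the carrier's frame: the carrier tips over this edge. The rim that meets the pad is 110 mm straight above it
- module: Loose yellow box, 114 x 104 x 78 mm, 0.4 kg, lying in the carrier with a few mm of play; origin: centre of its underside
- motor: Bystander: small blue electric motor on a foot, 130 mm long, 96 mm high; origin: centre of its underside
- meter: Bystander: grey hand-held meter lying on the bench, 150 x 75 x 35 mm; origin: centre of its underside
- screwdriver: Bystander: screwdriver lying on the bench; origin: underside, about its middle
Mind the look-alikes: they are no part of the job. What is shaped like the carrier but orange is not meant.

How it is judged:
By the outcome, as a careful person would: the job done as asked, in the order asked, and still so for the second after the job is handed in, with the robot touching nothing.
It also fails if it takes over 72 s, if anything falls off the work surface, if the arm or the gripper's body presses on something with over 40 N, if the wrist force passes 120 N, or if a joint passes its speed limit or range.

### The arm

A 6-joint arm with a two-finger parallel gripper is mounted at the origin on the work surface. World frame = base frame: x ahead of the robot, y to its left, z up, the work surface at z = 0. Lengths are in mm, angles in degrees, forces in N, time in s.
With the tool pointing down it reaches from about 300 to 850 mm from the base axis. Payload 4.2 kg.
Tool frame: the origin (TCP) lies at the very end of the fingers, on their centre line; the grasp point (between the pads) lies env.grip_point_offset behind it (env.grip_point_offset is the distance from the TCP to the grasp point, in mm); z points along the fingers, y is the direction in which the jaws open and shut (so a half turn about z gives the same grasp; the last joint's range is limited). The gripper opens to 91 mm and grips with 3 to 60 N. Pads are 32 mm wide; open, the fingers measure 118 mm over their backs; the gripper's body (76 mm by 178 mm) begins 60 mm behind the grasp point.
Start: joints at [-75.516, 18.312, 89.639, -0, 72.044, -1.146], TCP at [154.924, -553.752, 213.976] pointing down, gripper open.
Joint ranges: [-177.97, 177.97], [-48.28, 115.42], [12.27, 149.76], [-77.06, 257.06], [2.81, 150.46], [-146.56, 146.56]. Speed limits (degrees/s): [147.25, 147.25, 180, 180, 180, 180].

### API

Orientations are given as [roll, pitch, yaw] about the fixed x, y, z axes, in that order (R = Rz(yaw) Ry(pitch) Rx(roll)).
In Python, from workcell import env, grab_frame, camera_params gives the robot as it stands. The module is installed in compiled form; this text tells all that it offers.
- The arm moves only by the shell command python3 -m creep 'ROWS' [OPENING] [FORCE]. ROWS is a JSON object of lists of equal length, an entry for each row: "offset": the shift along the tool's x, y, z in m, a list of three; "rotation": the turn, a rotation vector about the tool's x, y, z in degrees, a list of three. A call has 1 to 5 rows; each row shifts and turns the commanded pose from where the row before left it, along the tool's axes as they then stand; what a row does not reach is not made up. A row lasts 1/8 s, in which the tool goes at most 62.5 mm and 10.7 degrees, less where a joint would pass 70% of its speed; a pose out of reach is approached as far as the arm can. A call is refused whole if a number of a shift passes 0.0625 or a number of a turn 10.7, either way. A call with a gripper value outside its range is refused whole. OPENING is the closure, from 0 (fully open) to 1 (shut), set as the call begins (- or left out, the last holds). The fingers move at their own pace and stop on an object; FORCE is the grip in N (left out, the last holds). Time passes only in rows, so rows that do not move let the fingers close. It gives the time, the measured TCP pose, the force and the opening at its end, in the units of the state.
- env.state(): the state, without advancing time (a new reading comes with each control period).
- grab_frame(name): name is "side" or "top"; returns the picture (400x640x3 uint8, red, green, blue); there is no depth.
- camera_params(name): a dict with "mtx" (3x3 intrinsics, pixels), "R" (3x3) and "t" (3): a world point X has camera coordinates R X + t. Camera axes: x right, y down, z forward; pixel columns grow to the right and rows downward; lengths in mm; the calibration is good to about 2 mm. A picture is of the moment at which its call begins. camera_params takes no time and is no camera call.
- env.job_done(): hands the job in, once; it reports no verdict.
The state is a dict: "time_s": time; "qpos": joint angles; "qvel": joint speeds; "effort": joint torques, N m; "ee_pos": TCP position; "ee_rot": TCP orientation; "force": force on the tool from outside, world axes, zero at the start; "torque": the same for the moment, N m; "gripper_width": finger opening in mm.
Only numpy, scipy, OpenCV 4.12 (cv2) and the standard library are available. Lean on these libraries where they do the work, as an engineer would, in place of code of your own. Each camera call takes 0.05 s, during which the arm holds its last target.

## Working session

There is one attempt and no reset: what is moved stays moved. The work goes in short steps, Python scripts to look and compute and a shell command to move; the robot and the scene stay as the last step left them, time stands still between calls to the robot, and variables do not carry over. Pictures are saved under pics/ and viewed, and the job is handed in when it is done.

```bash
mkdir -p pics; ls
python3 - <<'E'
from workcell import env, grab_frame, camera_params
import cv2
for n in ("side","top"):
    f=grab_frame(n); cv2.imwrite(f"pics/{n}0.png",f[:,:,::-1])
    p=camera_params(n); print(n,p)
print(env.state(), env.grip_point_offset)
E
```

```text
pics
side {'mtx': array([[365.21053688,   0.        , 322.88820129],
       [  0.        , 365.21053688, 193.61404153],
       [  0.        ,   0.        ,   1.        ]]), 'R': array([[ 0.52833858,  0.84880784,  0.01958586],
       [ 0.55057531, -0.32496147, -0.7689388 ],
       [-0.64631662,  0.41704352, -0.63902232]]), 't': array([-284.17203068, -216.72267431, 1279.15665707])}
top {'mtx': array([[415.77037138,   0.        , 317.66596294],
       [  0.        , 415.77037138, 197.69131749],
       [  0.        ,   0.        ,   1.        ]]), 'R': array([[-0.00275524, -0.99988645, -0.01481513],
       [-0.99450787,  0.00428987, -0.10457384],
       [ 0.10462553,  0.01444564, -0.99440677]]), 't': array([  20.17287925,  543.94292282, 1051.61812426])}
{'time_s': 0.1, 'qpos': array([-7.55149192e+01,  1.83470086e+01,  8.96988123e+01, -3.78823625e-04,
        7.20452236e+01, -1.14798574e+00]), 'qvel': array([ 0.03439407, -0.16529046, -0.29655594,  0.09875935,  0.02739839,
        0.0100998 ]), 'effort': array([-1.21666421e-04, -4.13334131e+01, -2.32509398e+01,  7.28981034e-02,
        4.22214030e-02, -5.15717193e-05]), 'ee_pos': array([ 154.81319301, -553.2938431 ,  213.21817756]), 'ee_rot': array([-1.79908967e+02, -1.46393794e-03,  1.56331824e+01]), 'force': array([0.77455771, 0.21153707, 0.06058246]), 'torque': array([-0.03295922,  0.03372086,  0.0300769 ]), 'gripper_width': 91.2565874305601} 18.8
```

View pics/side0.png

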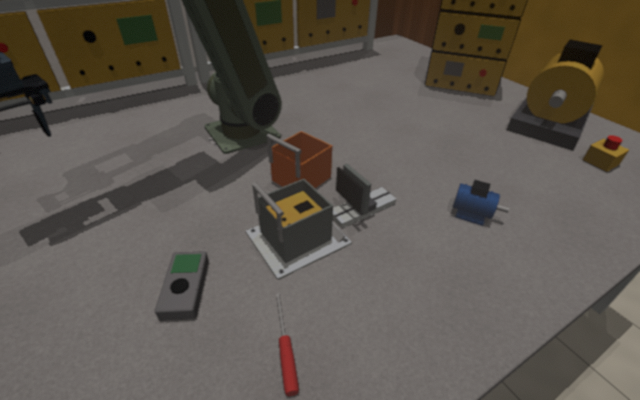

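View pics/top0.png

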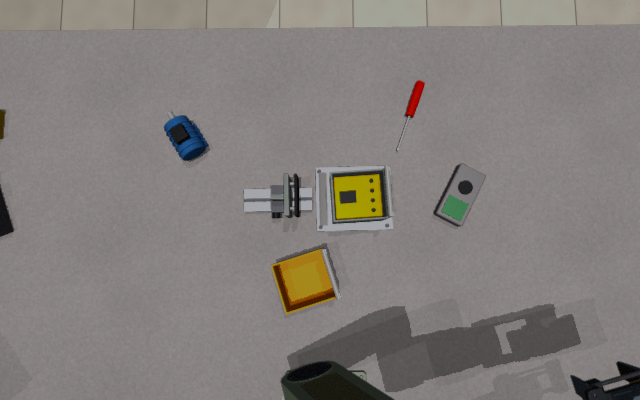

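The grey carrier is at side (295,220) and top (358,196). The orange tub at side (302,160) and top (306,281) is the look-alike. I choose the grey one, which stands on the base plate with the yellow module inside, and check it in a close crop.

Run:
```python
import cv2
a=cv2.imread("pics/top0.png")[150:245,235:405]; cv2.imwrite("pics/topc.png",cv2.resize(a,None,fx=4.7,fy=4.7,interpolation=cv2.INTER_CUBIC))
a=cv2.imread("pics/side0.png")[155:280,235:405]; cv2.imwrite("pics/sidec.png",cv2.resize(a,None,fx=4.7,fy=4.7,interpolation=cv2.INTER_CUBIC))
```

```text
(no output)
```

View pics/topc.png

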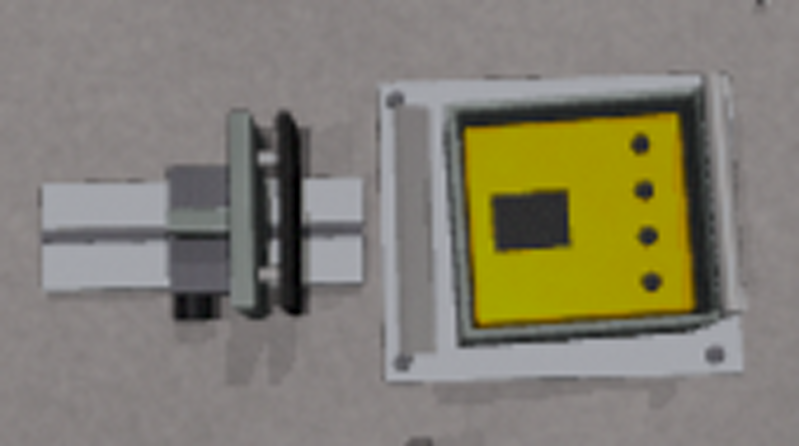

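View pics/sidec.png

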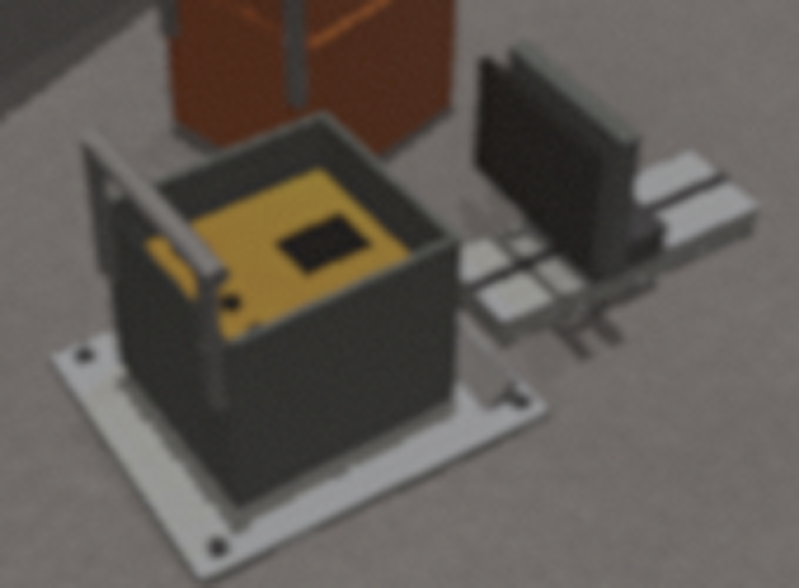

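```bash
cat > fit.py <<'E'
import numpy as np
from scipy.optimize import least_squares
from workcell import env, camera_params
P={n:camera_params(n) for n in("side","top")}
O={"top":(235,150),"side":(235,155)}
def proj(n,X):
    p=P[n]; c=p["R"]@X+p["t"]; q=p["mtx"]@c; return q[:2]/q[2]
def px(n,c): return np.array(O[n])+(np.array(c)+.5)/4.7-.5
def T(q,X,z0=0):
    c,s=np.cos(q[2]),np.sin(q[2]); return np.array([q[0]+c*X[0]-s*X[1],q[1]+s*X[0]+c*X[1],X[2]+z0])
def fit(obs,z0,x0):
    f=lambda q:np.concatenate([proj(n,T(q,X,z0))-px(n,c) for n,X,c in obs])
    r=least_squares(f,x0,x_scale=[100,100,1],loss='soft_l1'); return r.x,r.fun.reshape(-1,2)
if __name__=="__main__":
    cr=[("top",(30,85,8),(386,381)),("top",(30,-85,8),(380,86)),("top",(-170,85,8),(742,371)),
     ("side",(30,-85,8),(548,408)),("side",(-170,-85,8),(203,578)),("side",(-170,85,8),(52,357))]
    q,r=fit(cr,0,[500,0,1.57]);print("cradle",q[:2],np.degrees(q[2]));print(r.round(1).tolist())
    ca=[("top",(65,60,110),(465,345)),("top",(65,-60,110),(448,108)),
     ("side",(65,60,110),(322,115)),("side",(65,-60,110),(458,240)),("side",(-65,-60,0),(240,505)),
     ("side",(-65,52,156),(85,135)),("side",(-65,-52,156),(218,268)),
     ("top",(-65,52,156),(735,310)),("top",(-65,-52,156),(716,75))]
    k,r=fit(ca,8,[500,0,1.57]);print("carrier",k[:2],np.degrees(k[2]));print(r.round(1).tolist())
    print("bar",T(k,(-65,0,150),8),"edge",T(k,(65,0,0),8))
    d=T(k,(65,0,0),8)[:2]-q[:2]; print("edge in cradle", d@[np.cos(q[2]),np.sin(q[2])], d@[-np.sin(q[2]),np.cos(q[2])])
    # pad: black face middle top; top-view black pad left edge/right edge
    u=np.array([np.cos(q[2]),np.sin(q[2])])
    pad=[("top",(278+22,118),-50),("top",(300,305),50),("side",(478,58),None)]
    for n,Xy,c in (("top",-50,(299,118)),("top",50,(302,308)),("side",50,(480,58)),("side",-50,(605,145))):
        g=[np.linalg.norm(proj(n,T(q,(x,Xy,131)))-px(n,c)) for x in range(30,95)]
        print("pad",30+int(np.argmin(g)),round(min(g),2))
E
python3 fit.py
```

```text
cradle [544.00675165  -6.78762209] 91.38100906353736
[[0.0, 0.3], [-0.4, -0.8], [0.6, 0.3], [0.5, -0.1], [-0.0, 0.2], [-0.3, -0.3]]
carrier [540.64932626 -81.55489216] 94.46765652404888
[[0.4, -0.7], [-0.2, -0.2], [-0.3, -1.3], [0.9, -1.2], [-0.2, 1.0], [2.1, 0.1], [-1.2, -1.8], [0.6, -2.4], [0.1, 2.3]]
bar [ 545.71258727 -146.35738739  158.        ] edge [535.58606525 -16.75239694   8.        ]
edge in cradle -9.758934947285804 8.658399736812841
pad 68 1.77
pad 69 0.03
pad 73 0.66
pad 80 1.44
```

```bash
cat > h.py <<'E'
import numpy as np,sys
from scipy.spatial.transform import Rotation as R
from workcell import env
def go(pos,rpy):
    s=env.state(); A=R.from_euler('xyz',s['ee_rot'],degrees=True); B=R.from_euler('xyz',rpy,degrees=True)
    print("t",round(s['time_s'],2),"pos",s['ee_pos'].round(1),"rot",s['ee_rot'].round(2),"F",s['force'].round(2),"w",round(s['gripper_width'],1))
    print("tool shift mm",A.inv().apply(np.array(pos)-s['ee_pos']).round(1),"turn",(A.inv()*B).as_rotvec(degrees=True).round(2))
if __name__=="__main__": v=[float(x) for x in sys.argv[1:]]; go(v[:3],v[3:])
E
python3 h.py 545.7 -146.4 215 180 0 4.5
```

```text
t 0.1 pos [ 154.8 -553.3  213.2] rot [-179.91   -0.     15.63] F [0.77 0.21 0.06] w 91.3
tool shift mm [ 486.1 -286.5   -1.3] turn [-9.000e-02  1.000e-02  1.113e+01]
```

```bash
python3 -m creep '{"offset":[[0.045,-0.027,0],[0.045,-0.027,0],[0.045,-0.027,0],[0.045,-0.027,0],[0.045,-0.027,0]],"rotation":[[0,0,0],[0,0,0],[0,0,0],[0,0,0],[0,0,0]]}' 0; python3 h.py 545.7 -146.4 215 180 0 4.5
```

```text
time_s: 0.72
ee_pos: [336.0, -361.6, 213.7]
ee_rot: [-180.0, 0.0, 15.6]
force: [1.0, -1.3, -0.4]
gripper_width: 91.1
t 0.72 pos [ 336.  -361.6  213.7] rot [-1.7998e+02  1.0000e-02  1.5610e+01] F [ 0.95 -1.25 -0.36] w 91.1
tool shift mm [ 259.9 -150.9   -1.3] turn [-2.000e-02  1.000e-02  1.111e+01]
```

```bash
python3 -m creep '{"offset":[[0.052,-0.030,0],[0.052,-0.030,0],[0.052,-0.030,0],[0.052,-0.030,0],[0.052,-0.030,0]],"rotation":[[0,0,0],[0,0,0],[0,0,0],[0,0,0],[0,0,0]]}' 0;python3 -m creep '{"offset":[[0,0,0],[0,0,0],[0,0,0]],"rotation":[[0,0,5.5],[0,0,5.6],[0,0,0]]}'; python3 h.py 545.7 -146.4 139 180 0 4.5
python3 - <<'E'
from workcell import grab_frame
import cv2
for n,(a,b,c,d) in (("top",(130,250,290,450)),("side",(110,290,190,400))):
    f=grab_frame(n)[a:b,c:d,::-1]; cv2.imwrite(f"pics/{n}1.png",cv2.resize(f,None,fx=3.3 if n=="side" else 5,fy=3.3 if n=="side" else 5,interpolation=2))
E
```

```text
time_s: 1.35
ee_pos: [546.2, -147.0, 213.6]
ee_rot: [180.0, 0.0, 15.6]
force: [0.8, -0.4, 1.3]
gripper_width: 91.1
time_s: 1.72
ee_pos: [545.0, -148.3, 213.4]
ee_rot: [-180.0, 0.1, 4.6]
force: [-0.2, 0.8, -0.6]
gripper_width: 91.0
t 1.73 pos [ 545.  -148.3  213.4] rot [-1.7998e+02  6.0000e-02  4.6200e+00] F [-0.25  0.75 -0.6 ] w 91.0
tool shift mm [ 0.9 -1.8 74.4] turn [-0.02  0.06  0.12]
```

View pics/side1.png

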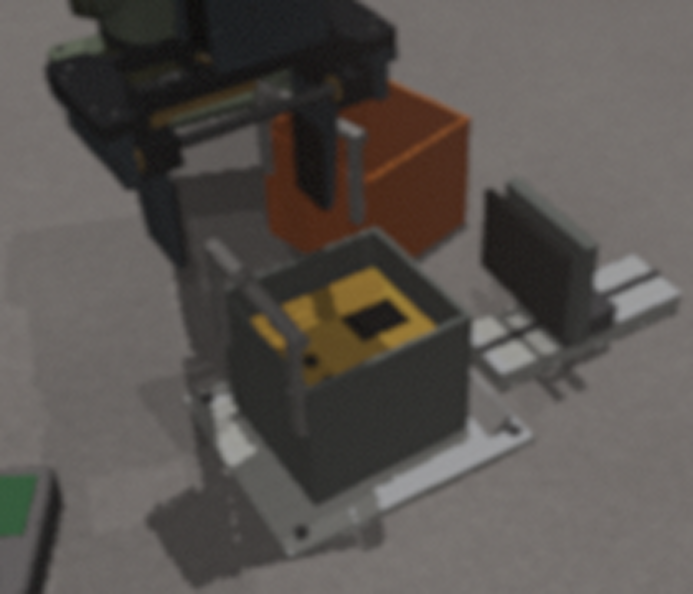

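View pics/top1.png

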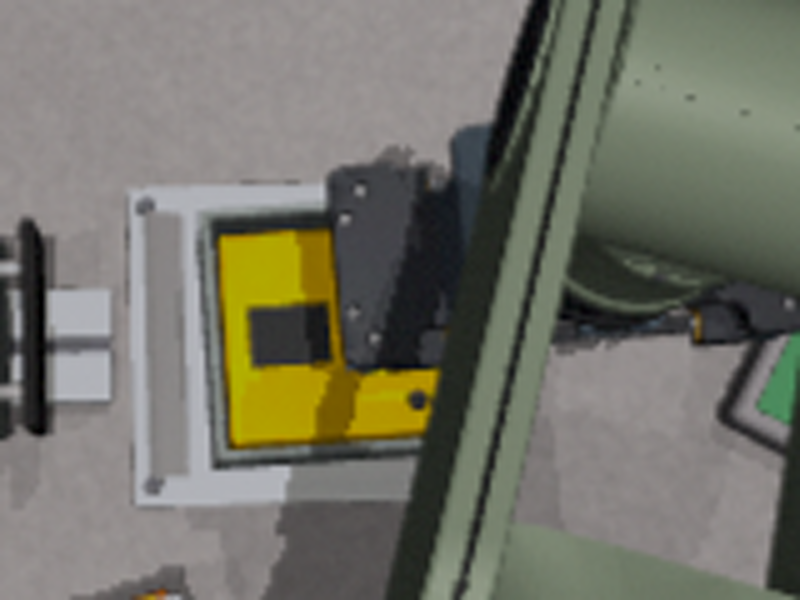

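The side view shows the open fingers (tips at crop (320,205) and (180,265)) straddling the bar at about (255,290). Nothing is in the way, so I descend.

```bash
python3 -m creep '{"offset":[[0.001,-0.002,0.02],[0,0,0.02],[0,0,0.02],[0,0,0.014],[0,0,0]],"rotation":[[0,0,0],[0,0,0],[0,0,0],[0,0,0],[0,0,0]]}' 0;python3 -m creep '{"offset":[[0,0,0],[0,0,0],[0,0,0],[0,0,0],[0,0,0]],"rotation":[[0,0,0],[0,0,0],[0,0,0],[0,0,0],[0,0,0]]}' 0.7 20; python3 -m creep '{"offset":[[0,0,0],[0,0,0],[0,0,0],[0,0,0],[0,0,0]],"rotation":[[0,0,0],[0,0,0],[0,0,0],[0,0,0],[0,0,0]]}' 1 20
```

```text
time_s: 2.45
ee_pos: [545.3, -146.5, 139.0]
ee_rot: [-180.0, 0.1, 4.5]
force: [0.0, -0.1, 0.6]
gripper_width: 91.3
time_s: 3.08
ee_pos: [546.1, -146.5, 140.0]
ee_rot: [180.0, -0.0, 4.5]
force: [0.4, -0.0, -0.4]
gripper_width: 43.8
time_s: 3.7
ee_pos: [546.0, -146.0, 139.9]
ee_rot: [-179.9, 0.0, 4.5]
force: [-0.0, 2.6, 1.1]
gripper_width: 11.1
```

```bash
python3 -m creep '{"offset":[[0,0,-0.003],[0,0,-0.003],[0,0,0],[0,0,0],[0,0,0]],"rotation":[[0,0,0],[0,0,0],[0,0,1.0],[0,0,1.0],[0,0,1.0]]}' 1 30
python3 -m creep '{"offset":[[0,-0.002,0],[0,-0.002,0],[0,-0.002,0],[0,0,0]],"rotation":[[0,0,0],[0,0,0],[0,0,0],[0,0,0]]}'
python3 - <<'E'
from workcell import grab_frame
import cv2
for n,(a,b,c,d) in (("top",(130,250,290,450)),("side",(110,290,190,400))):
    f=grab_frame(n)[a:b,c:d,::-1]; cv2.imwrite(f"pics/{n}2.png",cv2.resize(f,None,fx=3.3 if n=="side" else 5,fy=3.3 if n=="side" else 5,interpolation=2))
E
```

```text
time_s: 4.32
ee_pos: [545.8, -146.6, 145.7]
ee_rot: [180.0, 0.0, 1.5]
force: [-1.6, 0.3, -6.5]
gripper_width: 11.3
time_s: 4.82
ee_pos: [546.9, -141.5, 147.2]
ee_rot: [179.9, -0.2, 1.6]
force: [-0.7, -6.2, 1.0]
gripper_width: 11.3
```

View pics/side2.png

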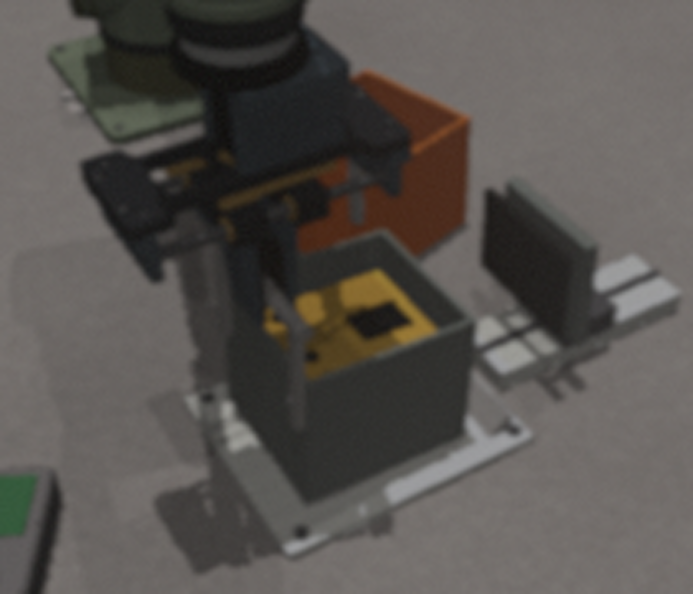

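View pics/top2.png

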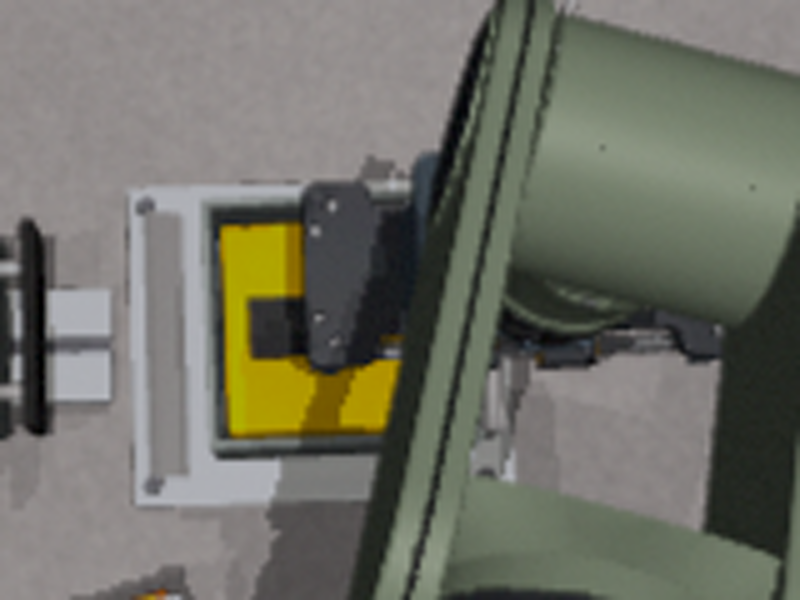

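```bash
for i in 1; do python3 -m creep '{"offset":[[0,-0.001,0],[0,-0.001,0],[0,0,0]],"rotation":[[0,0,0],[0,0,0],[0,0,0]]}' ; python3 -m creep '{"offset":[[0,-0.001,0],[0,-0.001,0],[0,0,0]],"rotation":[[0,0,0],[0,0,0],[0,0,0]]}' ; done
python3 - <<'E'
from workcell import grab_frame
import cv2
for n,(a,b,c,d) in (("top",(130,250,290,450)),("side",(110,290,190,400))):
    f=grab_frame(n)[a:b,c:d,::-1]; cv2.imwrite(f"pics/{n}3.png",cv2.resize(f,None,fx=3.3 if n=="side" else 5,fy=3.3 if n=="side" else 5,interpolation=2))
E
```

```text
time_s: 5.3
ee_pos: [547.1, -140.7, 147.9]
ee_rot: [179.7, -0.2, 1.6]
force: [-1.7, -8.5, 3.9]
gripper_width: 11.2
time_s: 5.68
ee_pos: [547.2, -138.0, 147.5]
ee_rot: [179.8, -0.2, 1.5]
force: [-1.4, -6.5, 2.1]
gripper_width: 11.3
```

View pics/top3.png

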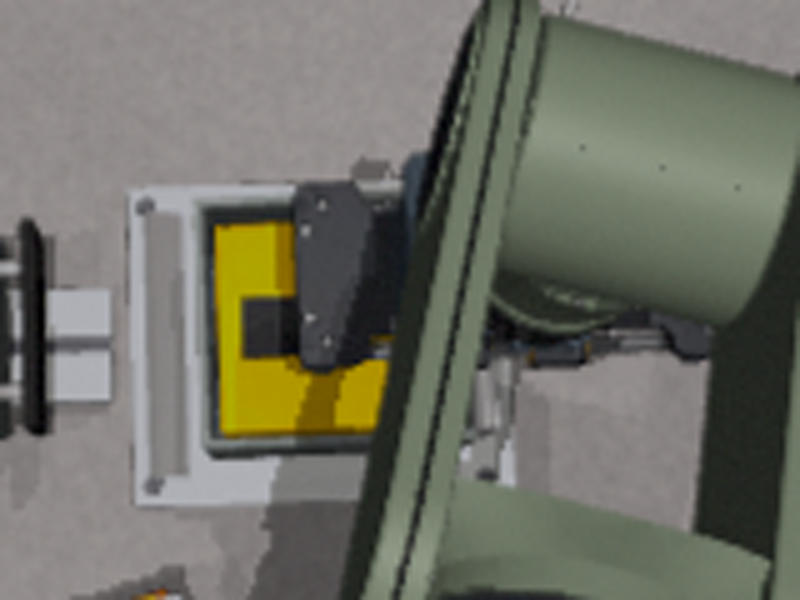

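It slides forward (front rim now at crop (200,330), previously (208,330)) at about 7 N. I keep pushing until the ledge is felt.

```bash
for i in 1; do python3 -m creep '{"offset":[[0,-0.001,0],[0,-0.001,0],[0,-0.001,0]],"rotation":[[0,0,0],[0,0,0],[0,0,0]]}' ; python3 -m creep '{"offset":[[0,-0.001,0],[0,-0.001,0],[0,-0.001,0]],"rotation":[[0,0,0],[0,0,0],[0,0,0]]}' ; done
```

```text
time_s: 6.15
ee_pos: [547.3, -135.8, 148.1]
ee_rot: [179.7, -0.3, 1.6]
force: [-0.4, -6.1, 2.3]
gripper_width: 11.2
time_s: 6.52
ee_pos: [547.3, -132.2, 147.7]
ee_rot: [179.8, -0.3, 1.5]
force: [0.2, -7.0, 3.3]
gripper_width: 11.2
```

```bash
python3 -m creep '{"offset":[[0,-0.001,0],[0,-0.001,0]],"rotation":[[0,0,0],[0,0,0]]}' ; python3 -m creep '{"offset":[[0,-0.001,0],[0,-0.001,0]],"rotation":[[0,0,0],[0,0,0]]}'
```

```text
time_s: 6.78
ee_pos: [547.3, -130.2, 147.7]
ee_rot: [179.8, -0.3, 1.5]
force: [0.9, -6.7, 3.1]
gripper_width: 11.2
time_s: 7.02
ee_pos: [547.2, -128.1, 147.6]
ee_rot: [179.8, -0.3, 1.5]
force: [-0.2, -6.7, 3.1]
gripper_width: 11.0
```

```bash
python3 -m creep '{"offset":[[0,-0.001,0],[0,-0.001,0]],"rotation":[[0,0,0],[0,0,0]]}' ; python3 -m creep '{"offset":[[0,-0.001,0],[0,-0.001,0]],"rotation":[[0,0,0],[0,0,0]]}'
python3 - <<'E'
from workcell import grab_frame
import cv2
for n,(a,b,c,d) in (("top",(130,250,290,450)),("side",(110,290,190,400))):
    f=grab_frame(n)[a:b,c:d,::-1]; cv2.imwrite(f"pics/{n}4.png",cv2.resize(f,None,fx=3.3 if n=="side" else 5,fy=3.3 if n=="side" else 5,interpolation=2))
E
```

```text
time_s: 7.28
ee_pos: [547.2, -126.3, 147.7]
ee_rot: [179.8, -0.3, 1.6]
force: [-0.3, -8.6, 4.8]
gripper_width: 11.5
time_s: 7.52
ee_pos: [547.3, -125.4, 148.4]
ee_rot: [179.6, -0.3, 1.6]
force: [-2.0, -9.7, 7.0]
gripper_width: 11.4
```

View pics/side4.png

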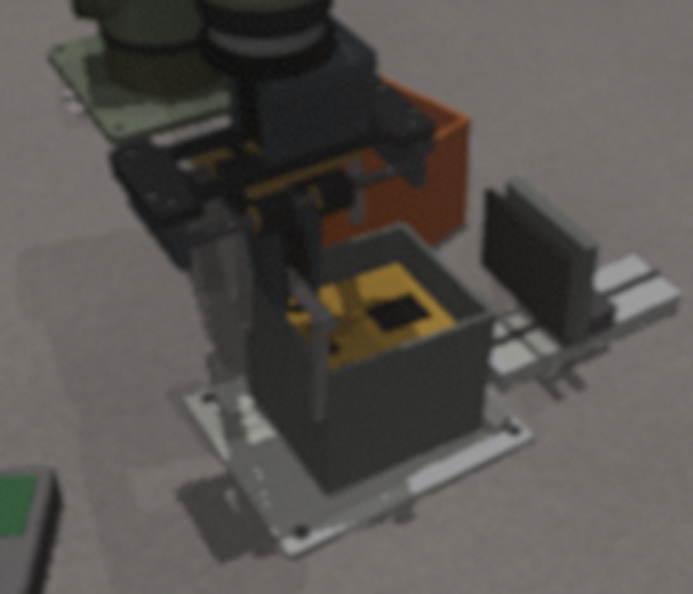

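```bash
cat > arc.py <<'E'
import numpy as np,sys
from workcell import env
from scipy.spatial.transform import Rotation as R
E=np.array([-6.3,8.]); a0=np.arctan2(150,-130); r=np.hypot(150,130)
def st():
    s=env.state(); Rm=R.from_euler('xyz',s['ee_rot'],degrees=True)
    g=s['ee_pos']-18.8*Rm.apply([0,0,1]); d=g[1:]-E; th=np.degrees(a0-np.arctan2(d[1],d[0]))
    F=-s['force'][1:]; u=d/np.hypot(*d); t=np.array([u[1],-u[0]])
    M=np.hypot(*d)/1000*(F@t); c,sn=np.cos(np.radians(th)),np.sin(np.radians(th))
    print(f"t {s['time_s']:.2f} th {th:.2f} rerr {np.hypot(*d)-r:.1f} Ft {F@t:.2f} Fr_in {-F@u:.2f} M {M:.3f} grav~{8.3*(65*c-50*sn)/1000:.3f} w {s['gripper_width']:.1f} Tx {s['torque'][0]:.2f} rot {s['ee_rot'].round(1)} x {s['ee_pos'][0]:.1f}")
    return th
th=st()
if len(sys.argv)>1:
    step=float(sys.argv[1]);n=int(sys.argv[2])
    b=lambda q:E+r*np.array([np.cos(a0-np.radians(q)),np.sin(a0-np.radians(q))])
    for i in range(n):
        d=b(th+step*(i+1))-b(th+step*i); print("tool y,z mm",(-d).round(2))
E
python3 arc.py 2 10
```

```text
t 7.62 th 4.19 rerr 0.3 Ft 2.76 Fr_in 10.77 M 0.549 grav~0.508 w 11.6 Tx -1.90 rot [179.6  -0.3   1.6] x 547.3
tool y,z mm [-5.62 -4.05]
tool y,z mm [-5.76 -3.85]
tool y,z mm [-5.89 -3.64]
tool y,z mm [-6.02 -3.44]
tool y,z mm [-6.13 -3.22]
tool y,z mm [-6.24 -3.01]
tool y,z mm [-6.34 -2.79]
tool y,z mm [-6.44 -2.56]
tool y,z mm [-6.52 -2.34]
tool y,z mm [-6.6  -2.11]
```

```bash
python3 -m creep '{"offset":[[0,-0.0047,-0.0052],[0,-0.0058,-0.0038],[0,-0.0059,-0.0036],[0,0,0]],"rotation":[[0,0,0],[0,0,0],[0,0,0],[0,0,0]]}' 1 25; python3 arc.py
```

```text
time_s: 8.12
ee_pos: [546.8, -107.5, 161.1]
ee_rot: [179.8, -0.3, 1.6]
force: [-0.1, -6.5, 6.1]
gripper_width: 11.1
t 8.12 th 10.43 rerr 1.0 Ft 2.44 Fr_in 8.57 M 0.487 grav~0.455 w 11.1 Tx -1.31 rot [179.8  -0.3   1.6] x 546.8
```

```bash
python3 -m creep '{"offset":[[0,-0.0055,-0.0043],[0,-0.0061,-0.0032],[0,-0.0062,-0.0030],[0,-0.0063,-0.0028],[0,0,0]],"rotation":[[0,0,0],[0,0,0],[0,0,0],[0,0,0],[0,0,0]]}'; python3 arc.py 2 5
python3 - <<'E'
from workcell import grab_frame
import cv2
for n,(a,b,c,d) in (("side",(80,260,210,420)),):
    f=grab_frame(n)[a:b,c:d,::-1]; cv2.imwrite(f"pics/{n}5.png",cv2.resize(f,None,fx=3.3 if n=="side" else 5,fy=3.3 if n=="side" else 5,interpolation=2))
E
```

```text
time_s: 8.75
ee_pos: [546.1, -82.7, 174.1]
ee_rot: [179.9, -0.3, 1.6]
force: [-0.2, -6.1, 6.6]
gripper_width: 11.5
t 8.75 th 18.48 rerr 1.6 Ft 3.08 Fr_in 8.40 M 0.616 grav~0.380 w 11.5 Tx -1.04 rot [179.9  -0.3   1.6] x 546.1
tool y,z mm [-6.45 -2.53]
tool y,z mm [-6.53 -2.31]
tool y,z mm [-6.61 -2.08]
tool y,z mm [-6.68 -1.84]
tool y,z mm [-6.74 -1.61]
```

View pics/side5.png

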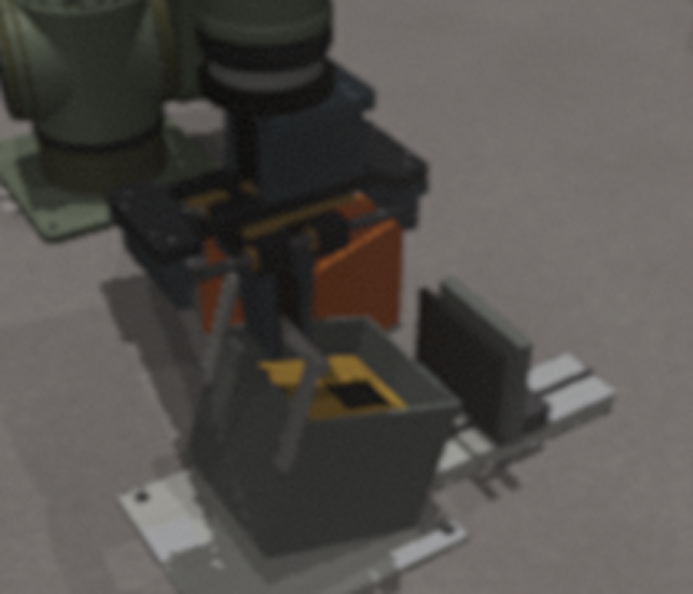

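The carrier tips cleanly about its edge, module inside. The rim is at crop (455,400) and the pad at (430,350), with a gap between them.

```bash
python3 -m creep '{"offset":[[0,-0.0048,-0.0022],[0,-0.0048,-0.0018],[0,-0.0048,-0.0016],[0,0,0]],"rotation":[[0,0,0],[0,0,0],[0,0,0],[0,0,0]]}'; python3 arc.py 1 3;  python3 -m creep '{"offset":[[0,-0.0034,-0.0010],[0,0,0]],"rotation":[[0,0,0],[0,0,0]]}'; python3 arc.py 1 3
```

```text
time_s: 9.3
ee_pos: [545.6, -68.0, 179.5]
ee_rot: [179.9, -0.3, 1.5]
force: [0.3, -5.1, 6.4]
gripper_width: 11.7
t 9.30 th 22.97 rerr 1.5 Ft 2.91 Fr_in 7.68 M 0.582 grav~0.335 w 11.7 Tx -0.97 rot [179.9  -0.3   1.5] x 545.6
tool y,z mm [-3.3  -1.04]
tool y,z mm [-3.32 -0.98]
tool y,z mm [-3.34 -0.92]
time_s: 9.55
ee_pos: [545.5, -64.7, 180.4]
ee_rot: [179.9, -0.3, 1.5]
force: [-0.1, -5.2, 5.2]
gripper_width: 11.2
t 9.55 th 23.94 rerr 1.5 Ft 3.43 Fr_in 6.43 M 0.686 grav~0.325 w 11.2 Tx -1.09 rot [179.9  -0.3   1.5] x 545.5
tool y,z mm [-3.32 -0.98]
tool y,z mm [-3.34 -0.92]
tool y,z mm [-3.35 -0.87]
```

```bash
for i in 1; do python3 -m creep '{"offset":[[0,-0.0017,-0.0005],[0,-0.0017,-0.0004],[0,0,0]],"rotation":[[0,0,0],[0,0,0],[0,0,0]]}' >/dev/null; python3 arc.py;  python3 -m creep '{"offset":[[0,-0.0017,-0.0005],[0,-0.0017,-0.0004],[0,0,0]],"rotation":[[0,0,0],[0,0,0],[0,0,0]]}'>/dev/null; python3 arc.py 1 3; done
```

```text
t 9.93 th 24.95 rerr 1.3 Ft 2.37 Fr_in 7.13 M 0.475 grav~0.314 w 11.3 Tx -1.02 rot [179.9  -0.3   1.5] x 545.4
t 10.30 th 25.97 rerr 1.3 Ft 3.18 Fr_in 7.23 M 0.635 grav~0.303 w 11.2 Tx -0.91 rot [179.9  -0.3   1.5] x 545.3
tool y,z mm [-3.35 -0.86]
tool y,z mm [-3.37 -0.81]
tool y,z mm [-3.38 -0.75]
```

```bash
for i in 1; do python3 -m creep '{"offset":[[0,-0.0017,-0.0004],[0,-0.0017,-0.0004],[0,0,0]],"rotation":[[0,0,0],[0,0,0],[0,0,0]]}' >/dev/null; python3 arc.py;  python3 -m creep '{"offset":[[0,-0.0017,-0.0004],[0,-0.0017,-0.0003],[0,0,0]],"rotation":[[0,0,0],[0,0,0],[0,0,0]]}'>/dev/null; python3 arc.py 1 3; done
```

```text
t 10.68 th 26.99 rerr 1.2 Ft 2.57 Fr_in 6.75 M 0.514 grav~0.292 w 11.4 Tx -0.90 rot [179.9  -0.3   1.5] x 545.2
t 11.05 th 28.01 rerr 1.1 Ft 3.00 Fr_in 7.58 M 0.598 grav~0.281 w 11.5 Tx -0.87 rot [179.9  -0.3   1.5] x 545.1
tool y,z mm [-3.38 -0.74]
tool y,z mm [-3.4  -0.69]
tool y,z mm [-3.41 -0.63]
```

```bash
python3 -m creep '{"offset":[[0,-0.0017,-0.0004],[0,-0.0017,-0.0004],[0,0,0]],"rotation":[[0,0,0],[0,0,0],[0,0,0]]}' >/dev/null; python3 arc.py;  python3 -m creep '{"offset":[[0,-0.0017,-0.0004],[0,-0.0017,-0.0003],[0,0,0]],"rotation":[[0,0,0],[0,0,0],[0,0,0]]}'>/dev/null; python3 arc.py 1 1
```

```text
t 11.43 th 29.02 rerr 1.0 Ft 1.83 Fr_in 6.53 M 0.366 grav~0.270 w 11.5 Tx -0.83 rot [180.   -0.3   1.5] x 544.9
t 11.80 th 30.05 rerr 0.9 Ft 2.60 Fr_in 6.26 M 0.519 grav~0.259 w 11.2 Tx -0.77 rot [180.   -0.3   1.5] x 544.8
tool y,z mm [-3.41 -0.62]
```

```bash
python3 -m creep '{"offset":[[0,-0.0017,-0.0003],[0,-0.0017,-0.0003],[0,0,0]],"rotation":[[0,0,0],[0,0,0],[0,0,0]]}' >/dev/null; python3 arc.py;python3 - <<'E'
from workcell import grab_frame
import cv2
for n,(a,b,c,d) in (("side",(80,260,210,420)),("top",(130,250,235,395))):
    f=grab_frame(n)[a:b,c:d,::-1]; cv2.imwrite(f"pics/{n}6.png",cv2.resize(f,None,fx=3.3 if n=="side" else 5,fy=3.3 if n=="side" else 5,interpolation=2))
E
```

```text
t 12.18 th 31.06 rerr 0.8 Ft 1.56 Fr_in 6.78 M 0.311 grav~0.248 w 11.5 Tx -0.76 rot [180.   -0.3   1.5] x 544.7
```

View pics/top6.png

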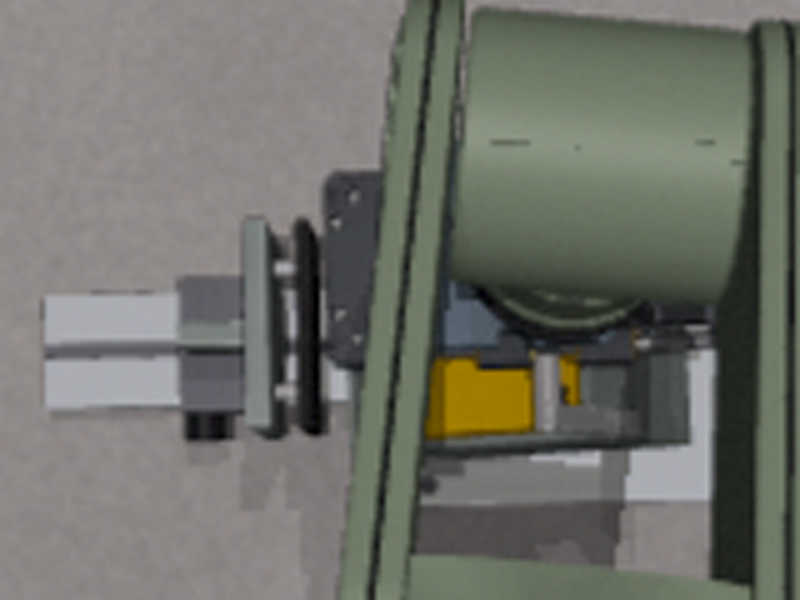

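View pics/side6.png

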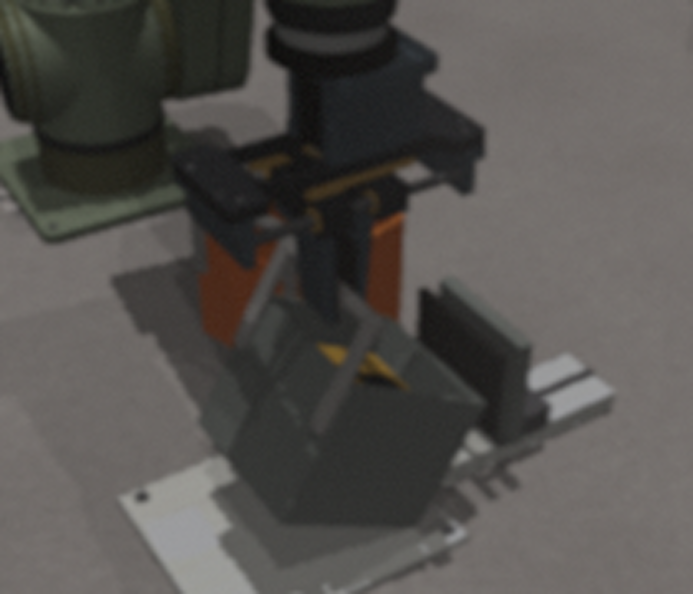

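Tilted 31°. In the top view the pad face is at crop x≈320 and the rim near x≈352, so there is still a gap. I continue.

```bash
python3 -m creep '{"offset":[[0,-0.0017,-0.0003],[0,-0.0017,-0.0003],[0,0,0]],"rotation":[[0,0,0],[0,0,0],[0,0,0]]}' >/dev/null; python3 arc.py;  python3 -m creep '{"offset":[[0,-0.0017,-0.0003],[0,-0.0017,-0.0002],[0,0,0]],"rotation":[[0,0,0],[0,0,0],[0,0,0]]}'>/dev/null; python3 arc.py 1 1
```

```text
t 12.65 th 32.07 rerr 0.7 Ft 2.18 Fr_in 5.34 M 0.434 grav~0.237 w 11.3 Tx -0.75 rot [180.   -0.2   1.5] x 544.6
t 13.03 th 33.07 rerr 0.6 Ft 1.76 Fr_in 6.93 M 0.350 grav~0.226 w 11.3 Tx -0.69 rot [180.   -0.2   1.5] x 544.4
tool y,z mm [-3.44 -0.44]
```

```bash
python3 -m creep '{"offset":[[0,-0.0017,-0.0002],[0,-0.0017,-0.0002],[0,0,0]],"rotation":[[0,0,0],[0,0,0],[0,0,0]]}' >/dev/null; python3 arc.py 1 1
```

```text
t 13.40 th 34.07 rerr 0.5 Ft 1.98 Fr_in 5.72 M 0.394 grav~0.214 w 11.6 Tx -0.68 rot [-180.    -0.2    1.5] x 544.3
tool y,z mm [-3.44 -0.38]
```

```bash
python3 -m creep '{"offset":[[0,-0.0017,-0.0002],[0,-0.0017,-0.0002],[0,0,0]],"rotation":[[0,0,0],[0,0,0],[0,0,0]]}' >/dev/null; python3 arc.py 1 1
```

```text
t 13.78 th 35.08 rerr 0.4 Ft 1.51 Fr_in 5.66 M 0.301 grav~0.203 w 11.2 Tx -0.64 rot [-180.    -0.2    1.5] x 544.2
tool y,z mm [-3.45 -0.32]
```

```bash
python3 -m creep '{"offset":[[0,-0.0017,-0.0002],[0,-0.0017,-0.0002],[0,0,0]],"rotation":[[0,0,0],[0,0,0],[0,0,0]]}' >/dev/null; python3 arc.py 1 1
```

```text
t 14.15 th 36.06 rerr 0.3 Ft 2.55 Fr_in 6.34 M 0.508 grav~0.192 w 11.4 Tx -0.65 rot [-180.    -0.2    1.5] x 544.0
tool y,z mm [-3.45 -0.26]
```

```bash
python3 -m creep '{"offset":[[0,-0.0017,-0.0001],[0,0,0]],"rotation":[[0,0,0],[0,0,0]]}' >/dev/null; python3 arc.py;python3 -m creep '{"offset":[[0,-0.0017,-0.0001],[0,0,0]],"rotation":[[0,0,0],[0,0,0]]}' >/dev/null; python3 arc.py 1 1
```

```text
t 14.40 th 36.55 rerr 0.3 Ft 1.85 Fr_in 4.48 M 0.367 grav~0.186 w 11.0 Tx -0.62 rot [-180.    -0.2    1.5] x 543.9
t 14.65 th 37.07 rerr 0.2 Ft 1.77 Fr_in 6.21 M 0.352 grav~0.180 w 11.0 Tx -0.55 rot [-180.    -0.2    1.5] x 543.8
tool y,z mm [-3.46 -0.2 ]
```

```bash
python3 -m creep '{"offset":[[0,-0.0017,-0.0001],[0,0,0]],"rotation":[[0,0,0],[0,0,0]]}' >/dev/null; python3 arc.py;python3 -m creep '{"offset":[[0,-0.0017,-0.0001],[0,0,0]],"rotation":[[0,0,0],[0,0,0]]}' >/dev/null; python3 arc.py 1 1
```

```text
t 14.90 th 37.57 rerr 0.1 Ft 1.78 Fr_in 5.62 M 0.353 grav~0.175 w 11.3 Tx -0.56 rot [-180.    -0.2    1.5] x 543.8
t 15.15 th 38.06 rerr 0.1 Ft 2.55 Fr_in 5.21 M 0.507 grav~0.169 w 11.4 Tx -0.51 rot [-180.    -0.2    1.5] x 543.7
tool y,z mm [-3.46 -0.14]
```

```bash
python3 -m creep '{"offset":[[0,-0.0017,-0.0001],[0,0,0]],"rotation":[[0,0,0],[0,0,0]]}' >/dev/null; python3 arc.py;python3 -m creep '{"offset":[[0,-0.0017,-0.0001],[0,0,0]],"rotation":[[0,0,0],[0,0,0]]}' >/dev/null; python3 arc.py 1 1
```

```text
t 15.40 th 38.55 rerr 0.1 Ft 2.21 Fr_in 5.22 M 0.440 grav~0.163 w 11.4 Tx -0.57 rot [-180.    -0.2    1.5] x 543.6
t 15.65 th 39.04 rerr 0.0 Ft 1.84 Fr_in 5.78 M 0.365 grav~0.158 w 11.4 Tx -0.51 rot [-180.    -0.2    1.5] x 543.5
tool y,z mm [-3.46 -0.08]
```

```bash
python3 -m creep '{"offset":[[0,-0.0017,-0.0001],[0,0,0]],"rotation":[[0,0,0],[0,0,0]]}' >/dev/null; python3 arc.py;python3 -m creep '{"offset":[[0,-0.0017,0],[0,0,0]],"rotation":[[0,0,0],[0,0,0]]}' >/dev/null; python3 arc.py 1 1
```

```text
t 15.90 th 39.52 rerr 0.0 Ft 1.95 Fr_in 5.76 M 0.387 grav~0.152 w 11.3 Tx -0.53 rot [-180.    -0.2    1.5] x 543.4
t 16.15 th 40.02 rerr -0.0 Ft 1.11 Fr_in 4.54 M 0.219 grav~0.146 w 11.3 Tx -0.47 rot [-180.    -0.2    1.5] x 543.4
tool y,z mm [-3.46 -0.02]
```

```bash
python3 -m creep '{"offset":[[0,-0.0017,0],[0,0,0]],"rotation":[[0,0,0],[0,0,0]]}' >/dev/null; python3 arc.py
python3 - <<'E'
from workcell import grab_frame
import cv2
for n,(a,b,c,d) in (("side",(150,250,280,400)),("top",(150,240,235,345))):
    f=grab_frame(n)[a:b,c:d,::-1]; cv2.imwrite(f"pics/{n}7.png",cv2.resize(f,None,fx=5.5,fy=5.5,interpolation=2))
E
```

```text
t 16.40 th 40.48 rerr -0.1 Ft 2.07 Fr_in 5.53 M 0.410 grav~0.141 w 11.4 Tx -0.58 rot [-180.    -0.2    1.5] x 543.3
```

View pics/side7.png

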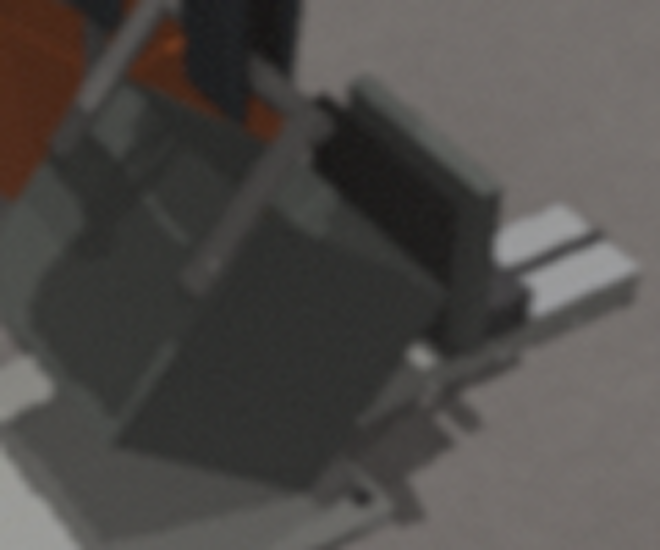

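View pics/top7.png

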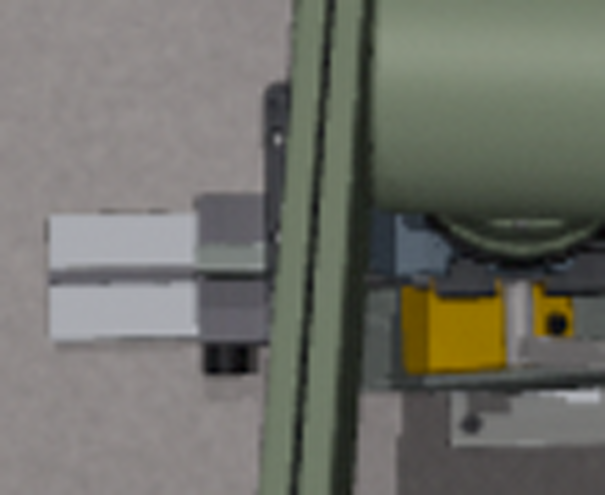

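The rim corner (crop (440,290)) is right at the pad. I take fine steps now.

```bash
python3 -m creep '{"offset":[[0,-0.0017,0],[0,0,0]],"rotation":[[0,0,0],[0,0,0]]}' >/dev/null; python3 arc.py;  python3 -m creep '{"offset":[[0,0,0]],"rotation":[[0,0,0]]}' >/dev/null; python3 arc.py
```

```text
t 16.75 th 40.88 rerr -0.1 Ft 3.33 Fr_in 4.35 M 0.661 grav~0.136 w 11.2 Tx -0.70 rot [ 1.8e+02 -1.0e-01  1.5e+00] x 543.2
t 16.88 th 40.88 rerr -0.2 Ft 2.69 Fr_in 4.69 M 0.534 grav~0.136 w 11.1 Tx -0.62 rot [ 1.8e+02 -1.0e-01  1.5e+00] x 543.2
```

```bash
python3 -m creep '{"offset":[[0,-0.0017,0],[0,0,0]],"rotation":[[0,0,0],[0,0,0]]}' >/dev/null; python3 arc.py;  python3 -m creep '{"offset":[[0,0,0]],"rotation":[[0,0,0]]}' >/dev/null; python3 arc.py
```

```text
t 17.12 th 41.26 rerr -0.1 Ft 3.76 Fr_in 4.72 M 0.747 grav~0.132 w 11.3 Tx -0.95 rot [ 1.799e+02 -1.000e-01  1.500e+00] x 543.2
t 17.25 th 41.25 rerr -0.2 Ft 3.74 Fr_in 4.91 M 0.742 grav~0.132 w 11.2 Tx -0.89 rot [ 1.799e+02 -1.000e-01  1.500e+00] x 543.1
```

Contact is clear: the moment rose from 0.35 to 0.74 Nm and the angle gain per step shrank. That is about 5 N on the pad, so I hold here for two seconds.

```bash
python3 -m creep '{"offset":[[0,0,0],[0,0,0],[0,0,0],[0,0,0],[0,0,0]],"rotation":[[0,0,0],[0,0,0],[0,0,0],[0,0,0],[0,0,0]]}' >/dev/null; python3 arc.py;python3 -m creep '{"offset":[[0,0,0],[0,0,0],[0,0,0],[0,0,0],[0,0,0]],"rotation":[[0,0,0],[0,0,0],[0,0,0],[0,0,0],[0,0,0]]}' >/dev/null; python3 arc.py;python3 -m creep '{"offset":[[0,0,0],[0,0,0],[0,0,0],[0,0,0],[0,0,0]],"rotation":[[0,0,0],[0,0,0],[0,0,0],[0,0,0],[0,0,0]]}' >/dev/null; python3 arc.py -3 14
```

```text
t 17.88 th 41.25 rerr -0.1 Ft 3.87 Fr_in 5.32 M 0.768 grav~0.132 w 11.0 Tx -0.88 rot [ 1.799e+02 -1.000e-01  1.500e+00] x 543.1
t 18.50 th 41.24 rerr -0.1 Ft 4.20 Fr_in 3.85 M 0.834 grav~0.132 w 11.7 Tx -0.91 rot [ 1.799e+02 -1.000e-01  1.500e+00] x 543.2
t 19.12 th 41.24 rerr -0.1 Ft 2.87 Fr_in 4.71 M 0.570 grav~0.132 w 11.6 Tx -0.92 rot [ 1.799e+02 -1.000e-01  1.500e+00] x 543.2
tool y,z mm [10.39  0.21]
tool y,z mm [10.36  0.76]
tool y,z mm [10.31  1.3 ]
tool y,z mm [10.23  1.84]
tool y,z mm [10.12  2.37]
tool y,z mm [9.98 2.89]
tool y,z mm [9.82 3.41]
tool y,z mm [9.62 3.92]
tool y,z mm [9.41 4.42]
tool y,z mm [9.16 4.91]
tool y,z mm [8.89 5.38]
tool y,z mm [8.6  5.84]
tool y,z mm [8.28 6.28]
tool y,z mm [7.94 6.7 ]
```

```bash
python3 -m creep '{"offset":[[0,0.0026,0.0],[0,0.0052,0.0001],[0,0.0052,0.0003],[0,0.0052,0.0004],[0,0.0052,0.0006]],"rotation":[[0,0,0],[0,0,0],[0,0,0],[0,0,0],[0,0,0]]}' >/dev/null; python3 arc.py -1.5 6
```

```text
t 19.75 th 34.85 rerr -0.4 Ft -0.77 Fr_in 6.81 M -0.152 grav~0.206 w 11.2 Tx 0.16 rot [-179.9   -0.2    1.5] x 543.8
tool y,z mm [5.16 0.62]
tool y,z mm [5.14 0.75]
tool y,z mm [5.12 0.89]
tool y,z mm [5.1  1.02]
tool y,z mm [5.07 1.15]
tool y,z mm [5.04 1.28]
```

```bash
python3 -m creep '{"offset":[[0,0.0052,0.0006],[0,0.0051,0.0008],[0,0.0051,0.0009],[0,0.0051,0.0010],[0,0.0051,0.0011]],"rotation":[[0,0,0],[0,0,0],[0,0,0],[0,0,0],[0,0,0]]}' >/dev/null; python3 arc.py -1.5 6
```

```text
t 20.38 th 26.94 rerr -1.0 Ft 0.20 Fr_in 3.17 M 0.040 grav~0.293 w 11.3 Tx 0.11 rot [-180.    -0.     1.5] x 543.7
tool y,z mm [5.03 1.32]
tool y,z mm [4.99 1.45]
tool y,z mm [4.95 1.58]
tool y,z mm [4.91 1.71]
tool y,z mm [4.86 1.84]
tool y,z mm [4.81 1.97]
```

```bash
python3 -m creep '{"offset":[[0,0.0050,0.0013],[0,0.0050,0.0015],[0,0.0050,0.0016],[0,0.0049,0.0017],[0,0.0049,0.0018]],"rotation":[[0,0,0],[0,0,0],[0,0,0],[0,0,0],[0,0,0]]}' >/dev/null; python3 arc.py -1.5 6
python3 - <<'E'
from workcell import grab_frame
import cv2
for n,(a,b,c,d) in (("side",(110,290,190,400)),):
    f=grab_frame(n)[a:b,c:d,::-1]; cv2.imwrite(f"pics/{n}8.png",cv2.resize(f,None,fx=3.3,fy=3.3,interpolation=2))
E
```

```text
t 21.00 th 19.36 rerr -1.3 Ft 2.09 Fr_in -0.24 M 0.411 grav~0.371 w 11.4 Tx 0.12 rot [-1.8e+02  1.0e-01  1.5e+00] x 543.8
tool y,z mm [4.81 1.97]
tool y,z mm [4.75 2.1 ]
tool y,z mm [4.7  2.22]
tool y,z mm [4.64 2.34]
tool y,z mm [4.58 2.46]
tool y,z mm [4.51 2.58]
```

View pics/side8.png

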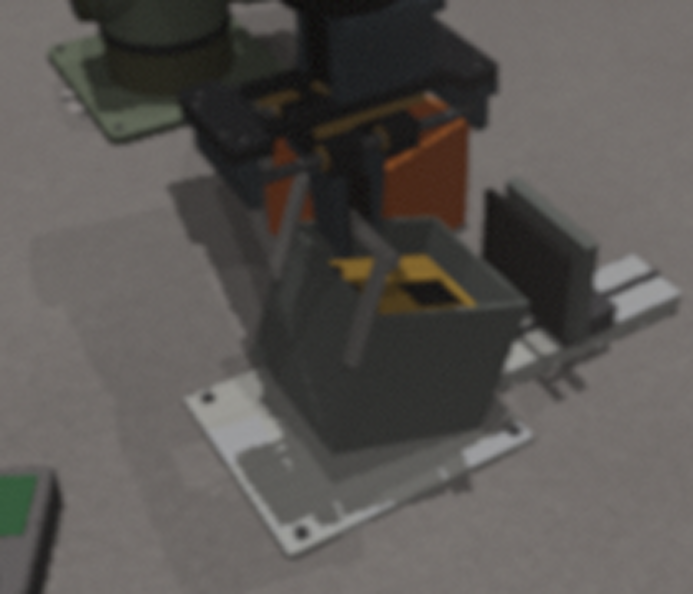

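```bash
python3 -m creep '{"offset":[[0,0.0042,0.0033],[0,0.0047,0.0022],[0,0.0046,0.0024],[0,0.0045,0.0025],[0,0,0]],"rotation":[[0,0,0],[0,0,0],[0,0,0],[0,0,0],[0,0,0]]}' >/dev/null; python3 arc.py -1.5 9
```

```text
t 21.68 th 13.18 rerr -2.1 Ft 1.12 Fr_in 6.67 M 0.221 grav~0.431 w 11.6 Tx -0.51 rot [ 1.799e+02 -1.000e-01  1.500e+00] x 545.2
tool y,z mm [4.57 2.48]
tool y,z mm [4.5 2.6]
tool y,z mm [4.43 2.71]
tool y,z mm [4.36 2.83]
tool y,z mm [4.28 2.94]
tool y,z mm [4.2  3.05]
tool y,z mm [4.12 3.16]
tool y,z mm [4.04 3.27]
tool y,z mm [3.95 3.37]
```

```bash
python3 -m creep '{"offset":[[0,0.0046,0.0024],[0,0.0045,0.0025],[0,0.0044,0.0026],[0,0.0044,0.0027],[0,0,0]],"rotation":[[0,0,0],[0,0,0],[0,0,0],[0,0,0],[0,0,0]]}' ; python3 arc.py -1 8
```

```text
time_s: 22.3
ee_pos: [545.4, -115.2, 152.3]
ee_rot: [180.0, -0.0, 1.5]
force: [2.9, -4.1, 3.9]
gripper_width: 11.7
t 22.30 th 7.18 rerr -2.4 Ft 1.28 Fr_in 5.49 M 0.250 grav~0.483 w 11.7 Tx -0.59 rot [180.   -0.    1.5] x 545.4
tool y,z mm [2.86 1.95]
tool y,z mm [2.83 2.  ]
tool y,z mm [2.79 2.05]
tool y,z mm [2.76 2.1 ]
tool y,z mm [2.72 2.14]
tool y,z mm [2.68 2.19]
tool y,z mm [2.64 2.24]
tool y,z mm [2.61 2.28]
```

```bash
python3 -m creep '{"offset":[[0,0.0028,0.0020],[0,0.0028,0.0020],[0,0.0028,0.0020],[0,0.0027,0.0021],[0,0,0]],"rotation":[[0,0,0],[0,0,0],[0,0,0],[0,0,0],[0,0,0]]}' ; python3 arc.py -1 4;  python3 - <<'E'
from workcell import grab_frame
import cv2
for n,(a,b,c,d) in (("side",(110,290,190,400)),):
    f=grab_frame(n)[a:b,c:d,::-1]; cv2.imwrite(f"pics/{n}9.png",cv2.resize(f,None,fx=3.3,fy=3.3,interpolation=2))
E
```

```text
time_s: 22.92
ee_pos: [545.7, -126.3, 144.1]
ee_rot: [180.0, -0.0, 1.5]
force: [2.6, -5.0, 4.2]
gripper_width: 11.7
t 22.93 th 3.16 rerr -2.6 Ft 1.38 Fr_in 6.35 M 0.271 grav~0.516 w 11.7 Tx -0.65 rot [180.   -0.    1.5] x 545.7
tool y,z mm [2.72 2.14]
tool y,z mm [2.68 2.19]
tool y,z mm [2.64 2.24]
tool y,z mm [2.6  2.28]
```

View pics/side9.png

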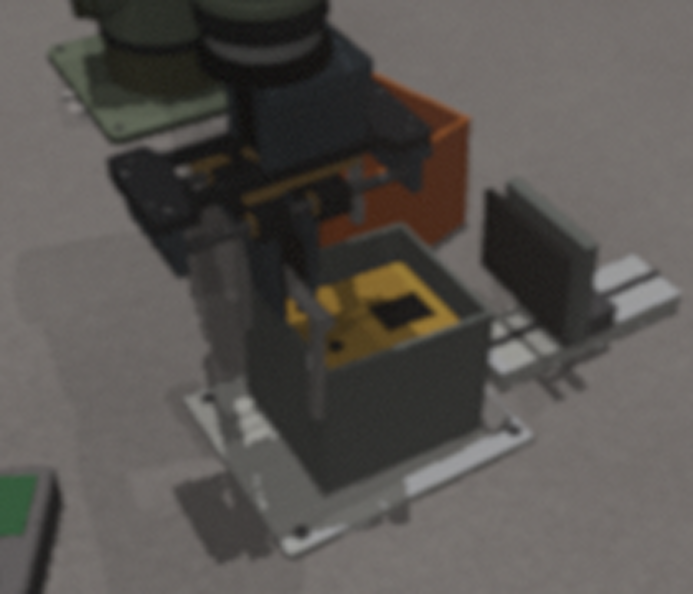

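```bash
python3 -m creep '{"offset":[[0,0.0014,0.0011],[0,0.0014,0.0011],[0,0.0014,0.0011],[0,0.0014,0.0011],[0,0,0]],"rotation":[[0,0,0],[0,0,0],[0,0,0],[0,0,0],[0,0,0]]}' ; python3 arc.py;python3 -m creep '{"offset":[[0,0.0013,0.0011],[0,0.0013,0.0011],[0,0,0]],"rotation":[[0,0,0],[0,0,0],[0,0,0]]}' ; python3 arc.py -1 4
```

```text
time_s: 23.6
ee_pos: [545.7, -131.7, 139.7]
ee_rot: [180.0, -0.0, 1.5]
force: [2.6, -5.0, 4.2]
gripper_width: 11.3
t 23.60 th 1.11 rerr -2.6 Ft 1.19 Fr_in 6.44 M 0.233 grav~0.531 w 11.3 Tx -0.66 rot [180.   -0.    1.5] x 545.7
time_s: 23.98
ee_pos: [545.8, -134.3, 137.5]
ee_rot: [180.0, -0.0, 1.5]
force: [3.3, -5.2, 3.0]
gripper_width: 11.5
t 23.98 th 0.12 rerr -2.6 Ft 1.97 Fr_in 5.67 M 0.386 grav~0.539 w 11.5 Tx -0.64 rot [180.   -0.    1.5] x 545.8
tool y,z mm [2.6  2.29]
tool y,z mm [2.56 2.33]
tool y,z mm [2.52 2.38]
tool y,z mm [2.48 2.42]
```

```bash
python3 -m creep '{"offset":[[0,0.0013,0.0011],[0,0,0]],"rotation":[[0,0,0],[0,0,0]]}' >/dev/null; python3 arc.py;python3 -m creep '{"offset":[[0,0.0013,0.0011],[0,0,0]],"rotation":[[0,0,0],[0,0,0]]}'  ; python3 arc.py
```

```text
t 24.23 th -0.37 rerr -2.6 Ft 1.82 Fr_in 5.36 M 0.356 grav~0.542 w 11.4 Tx -0.65 rot [180.   -0.    1.5] x 545.9
time_s: 24.48
ee_pos: [546.2, -136.1, 135.8]
ee_rot: [-180.0, -0.1, 1.5]
force: [3.2, -2.6, 5.2]
gripper_width: 11.7
t 24.48 th -0.62 rerr -2.7 Ft -1.45 Fr_in 5.61 M -0.284 grav~0.544 w 11.7 Tx -0.27 rot [-1.8e+02 -1.0e-01  1.5e+00] x 546.2
```

```bash
python3 -m creep '{"offset":[[0.0007,0.0011,0.0005],[0,0,0]],"rotation":[[0,0,0],[0,0,0]]}'; python3 arc.py
python3 - <<'E'
from workcell import grab_frame
import cv2
for n,(a,b,c,d) in (("side",(110,290,190,400)),):
    f=grab_frame(n)[a:b,c:d,::-1]; cv2.imwrite(f"pics/{n}10.png",cv2.resize(f,None,fx=3.3,fy=3.3,interpolation=2))
E
```

```text
time_s: 24.72
ee_pos: [546.1, -136.1, 135.8]
ee_rot: [-179.8, 0.0, 1.5]
force: [0.0, 0.7, 9.6]
gripper_width: 11.4
t 24.73 th -0.63 rerr -2.7 Ft -6.91 Fr_in 6.68 M -1.354 grav~0.544 w 11.4 Tx 0.35 rot [-179.8    0.     1.5] x 546.1
```

View pics/side10.png

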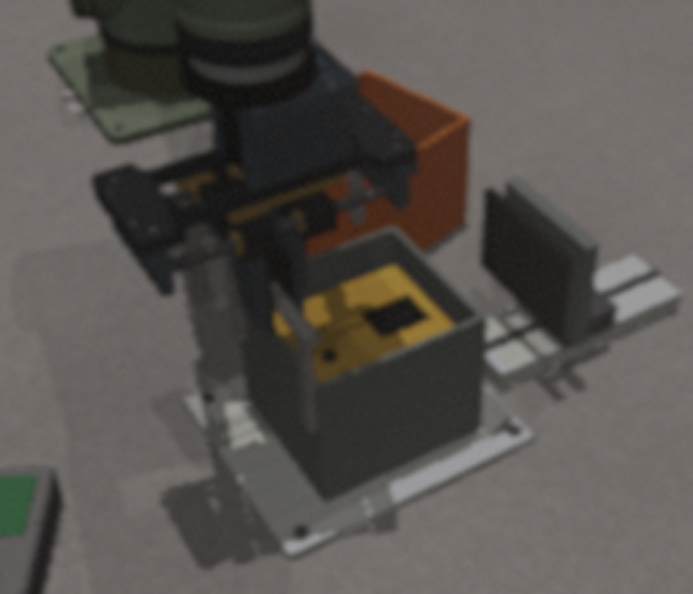

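The position no longer moves while the downward force rises to 9.6 N, so the carrier is seated level. I relax the force and open.

```bash
python3 -m creep '{"offset":[[0,0,-0.002],[0,0,0]],"rotation":[[0,0,0],[0,0,0]]}'; python3 -m creep '{"offset":[[0,0,0],[0,0,0],[0,0,0],[0,0,0],[0,0,0]],"rotation":[[0,0,0],[0,0,0],[0,0,0],[0,0,0],[0,0,0]]}' 0.5;python3 -m creep '{"offset":[[0,0,0],[0,0,0],[0,0,0],[0,0,0],[0,0,0]],"rotation":[[0,0,0],[0,0,0],[0,0,0],[0,0,0],[0,0,0]]}'
```

```text
time_s: 25.02
ee_pos: [545.5, -136.4, 135.9]
ee_rot: [-179.9, 0.2, 1.5]
force: [2.1, 2.4, -1.3]
gripper_width: 11.6
time_s: 25.65
ee_pos: [546.4, -137.5, 137.2]
ee_rot: [180.0, 0.0, 1.5]
force: [0.0, 0.3, -0.6]
gripper_width: 45.3
time_s: 26.28
ee_pos: [546.5, -137.4, 137.2]
ee_rot: [180.0, -0.0, 1.5]
force: [0.2, 0.3, -0.3]
gripper_width: 45.6
```

Released. I retreat upward, then back towards the robot's side at height.

```bash
python3 -m creep '{"offset":[[0,0,-0.015],[0,0,-0.025],[0,0,-0.03],[0,0,-0.03],[0,0,-0.03]],"rotation":[[0,0,0],[0,0,0],[0,0,0],[0,0,0],[0,0,0]]}';python3 -m creep '{"offset":[[0,0.05,-0.02],[0,0.05,0],[0,0.05,0],[0,0.05,0],[0,0,0]],"rotation":[[0,0,0],[0,0,0],[0,0,0],[0,0,0],[0,0,0]]}'
python3 -m creep '{"offset":[[-0.02,0.05,0],[-0.02,0.05,0],[-0.02,0.05,0],[0,0,0]],"rotation":[[0,0,0],[0,0,0],[0,0,0],[0,0,0]]}'
python3 - <<'E'
from workcell import grab_frame
import cv2
for n in("side","top"):
    f=grab_frame(n)[:,:,::-1]; cv2.imwrite(f"pics/{n}11.png",f)
a=cv2.imread("pics/top11.png")[150:245,235:405]; b=cv2.imread("pics/side11.png")[155:280,235:405]
cv2.imwrite("pics/c11.png",cv2.resize(cv2.vconcat([a,b]),None,fx=2.7,fy=2.7,interpolation=2))
E
```

```text
time_s: 26.9
ee_pos: [546.6, -137.5, 269.4]
ee_rot: [180.0, -0.1, 1.5]
force: [0.9, 0.9, -0.6]
gripper_width: 45.8
time_s: 27.52
ee_pos: [551.4, -340.7, 287.3]
ee_rot: [179.9, -0.0, 1.3]
force: [0.3, 0.4, -0.1]
gripper_width: 45.4
time_s: 28.02
ee_pos: [494.3, -491.2, 287.3]
ee_rot: [180.0, 0.0, 1.3]
force: [0.7, 0.5, -0.2]
gripper_width: 45.6
```

View pics/c11.png

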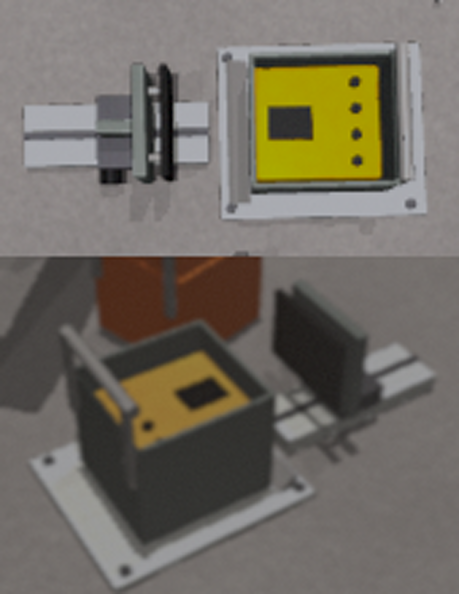

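View pics/side11.png

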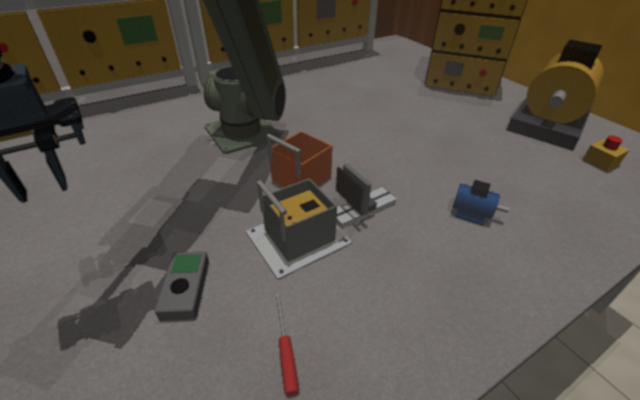

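The carrier stands level at the ledge (top crop, rim left edge x≈250) with the module inside. The motor (475,202), meter (185,285) and screwdriver (287,350) are where they were, and the gripper is clear.

```bash
python3 -c "
from workcell import env
print(env.job_done(), env.state()['time_s'])"
```

```text
the job is handed in; nothing more can be done
the job is handed in; nothing more can be done
```

I did the tilt test and handed the job in after about 28 s of robot time; no verdict was reported. I gripped the grey carrier's bar, slid it about 10 mm to the ledge and squared it up. Then I tipped it until the rim met the backstop, at about 40.5°, and pressed on to 41.2°. It leaned there for about 2.2 s with an estimated 5 N on the pad.

I then lowered the carrier along the same arc until the base plate took the load. I relaxed the grip force, let go and backed the arm away.

- **Final images:** the carrier stands level at the ledge with the module in it. The motor, the meter, the screwdriver and the orange tub look unmoved.
- **Checks that disagreed:**
  - The bar slipped about 3 mm in the fingers during the arc, so "level" read −0.6° from the arm. I judged seating by contact force instead, which rose to 9.6 N before I let go.
  - Single force readings were noisy, about ±0.1 Nm in moment, so the pad force is an estimate from the moment rise and the extra tilt.

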